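# Post the tape measure through the tool-returns flap

### The arm

A 6-joint arm with a two-finger parallel gripper is mounted at the origin on a cart in front of the work surface, level with it; the furniture and walls round the work are solid. World frame = base frame: x ahead of the robot, y to its left, z up, the work surface at z = 0. Lengths are in m, angles in rad, forces in N, time in s.
With the tool pointing down it reaches from about 0.35 to 0.775 m from the base axis. Payload 5.5 kg.
Tool frame: the origin (TCP) lies between the finger pads; the fingertips stand 8 mm ahead of it and the grasp point (between the pads) lies 11 mm behind it; z points along the fingers, y is the line along which they close (so a half turn about z gives the same grasp; the last joint's range is limited). The gripper opens to 85 mm and grips with 20 to 120 N. Pads are 22 mm wide; open, the fingers measure 114 mm over their backs; the gripper's body (76 mm by 85 mm) begins 54 mm behind the grasp point. The pads swing forward as they close: fully open they stand 13 mm farther back than shut.
Start: joints at [1.147, 0.313, 0.046, 1.304, 0, 1.431], TCP at [0.161, 0.552, 0.239] pointing down, gripper open.
Joint ranges: [-2.76, 2.76], [-0.86, 1.69], [-1.03, 1.26], [-2.2, 2.34], [-1.47, 1.5], [-3.14, 3.14]. Speed limits (rad/s): [2.57, 2.57, 3.14, 3.14, 3.14, 3.14].

### API

Orientations are given as a 3x3 rotation matrix whose columns are the frame's x, y, z axes.
In Python, from station import * gives the robot as it stands.
- The arm moves only by the tool play_rows, never from a script. Its argument "series" is a list of rows, each an object with "translation": the shift along the tool's x, y, z normalised to -1 to 1, where 1 is 50 mm, a list of three; "dr": the turn, a rotation vector about the tool's x, y, z normalised to -1 to 1, where 1 is 0.08 rad, a list of three; "jaw": the opening, from 0 (shut) to 1 (fully open). A call has 1 to 8 rows; each row shifts and turns the commanded pose from where the row before left it, along the tool's axes as they then stand; what a row does not reach is not made up. A row lasts 1/8 s, in which the tool goes at most 62.5 mm and 10.7 degrees, less where a joint would pass 70% of its speed; a pose out of reach is approached as far as the arm can. A call with a number of a shift or a turn outside -1 to 1 is refused whole. A call with a gripper value outside its range is refused whole. The fingers move at their own pace and stop on an object; "squeeze" is the grip in N (left out, the last holds). Time passes only in rows, so rows that do not move let the fingers close. It gives the time, the measured TCP pose, the force, the opening and the grip force at its end, in the units of the state.
- get_state(): the state, without advancing time (a new reading comes with each control period).
- camera(name): name is "scene" or "top"; returns a dict with "img" (420x560x3 uint8, red, green, blue), "fx", "fy", "cx", "cy" (pixels), "world_from_camera" (4x4, takes a point from camera to world coordinates). Camera axes: x right, y down, z forward; pixel columns grow to the right and rows downward; lengths in m; the calibration is good to about 2 mm. A picture is of the moment at which its call begins. There is no depth.
- job_done(): hands the job in; it is judged then, once.
The state is a dict: "t": time; "joint_positions": joint angles; "qvel": joint speeds; "tau": joint torques, N m; "tcp_pos": TCP position; "tcp_rot": TCP orientation; "wrist_force": force on the tool from outside, world axes, zero at the start; "moment": the same for the moment, N m; "finger_gap": opening from 0.0 (shut) to 1.0 (fully open); "grasp_force": force on a finger pad.
Only numpy, scipy, OpenCV 4.12 (cv2) and the standard library are available. Lean on these libraries where they do the work, as an engineer would, in place of code of your own. Each camera call takes 0.05 s, during which the arm holds its last target. There are 200 camera calls.

### The job

Return the yellow tape measure to the blue tool-returns box: push it along the entry tray and right through the sprung flap, so that it drops inside and the flap snaps shut behind it. Leave the other things on the bench where they are.

Things in the scene. Friction and masses are not known exactly. Their poses are not given: they have to be found in the camera images.
- tape_center (a point): Centre (30 mm above its underside) of the loose yellow tape measure, upright on the bench. 74 mm long along its y axis, 32 mm thick along x (flat sides: grasp across them), 60 mm high along z, rounded upper corners, 0.17 to 0.34 kg. May go in either end first.
- returns_box: Blue sheet-metal returns box, fixed. Origin on the bench, in the plane of its front face, middle of its width; x points into the box, y left as one faces the front, z up. Body x = 0 to 0.132, 150 mm wide, 230 mm high, closed all round, pale translucent window on top, inner floor at z = 0.006; inside the port things fall down to it.
- tray_center (a point): Middle of the entry tray's top, 69 mm before the port. Flat steel plate, top 100 mm above the bench, 130 mm wide, no side walls, from box x = -0.140 to 0.002. Two yellow guide plates 24 mm high stand on it, flaring from the port's sides to about 84 mm apart at x = -0.036.
- port_sill (a point): Middle of the port's lower edge, in the front face, level with the tray; axes as the box. The port is 56 mm wide and 80 mm high. Fingers holding the tape measure are in general too wide for it; closed fingers can go in a little (10 to 25 mm), enough to push the tape measure off the tray's end.
- visor_edge (a point): Middle of the front edge of the yellow visor, an overhang 164 mm wide over the tray: 30 mm before the port, its underside 127 mm above the tray. A gripper pointing straight down cannot come near the port; fingers tilted 35 to 45 degrees from vertical, pointing toward the box with the gripper leaning back from it, pass below it.
- flap (a joint): Angle (rad) of the sprung aluminium flap closing the port, 54 mm wide, 76 mm long, hinged at the port's upper edge just inside; 0 = shut, grows as it swings into the box, at most 1.55. Spring torque about 0.02 N m shut, 0.11 open: pushing the tape measure through takes some 3 to 12 N, and the flap rests on it until it is right through.
- torch (a point): Obstacle, fixed: the brazing torch and locking pliers held in the bench vise, left of the work. They fill about x = 0.28 to 0.50, y = 0.03 to 0.27 up to 0.42 m above the bench; this point is near the top. Pass over or round them. To their rear, wall cabinets and a lamp hang 0.50 m above the bench from x = 0.63 on.
- tub: Bystander: black round tub with lid, 76 mm wide, 58 mm high; origin under its centre.
- mug: Bystander: green and white mug, 86 mm wide, 121 mm with handle, 99 mm high; origin at its underside.
- screw_jar: Bystander: clear jar with black lid, 63 mm wide, 94 mm high; origin under its centre.
- flux_tin: Bystander: flat tin with yellow lid, 67 mm wide, 31 mm high; origin under its centre.

How it is judged:
On the way:
1. the tape measure pushes the flap open (value of joint flap above 0.6 rad and contact force between tape_measure and flap above 0.2 N), for 0.05 s.
At the end, for the whole second after the job is handed in: The tape measure lies at rest inside the returns box, below the level of the tray (centre less than 80 mm above the bench), the flap has closed (less than 0.08 rad open), and tub, mug, jar and tin are within 30 mm of where they stood (x of tape_center in the frame of returns_box between 0.01 and 0.13 m and y of tape_center in the frame of returns_box between -0.075 and 0.075 m and z of tape_center in the frame of returns_box between 0 and 0.08 m and value of joint flap below 0.08 rad and linear speed of tape_measure below 0.02 m/s and distance of each of tub, mug, screw_jar, flux_tin from where it was at the start of the episode below 0.03 m); the robot touches nothing.
It fails at once if a bystander (tub, mug, jar or flux tin) is pushed or knocked more than 40 mm from its place (distance of any of tub, mug, screw_jar, flux_tin from where it was at the start of the episode above 0.04 m).
It also fails if it takes over 61 s, if anything falls off the work surface, if the arm or the gripper's body presses on something with over 40 N, if the wrist force passes 120 N, or if a joint passes its speed limit or range.

## Working session

There is one attempt and no reset: what is moved stays moved. The work goes in short steps, Python scripts to look and compute and a tool call to move; the robot and the scene stay as the last step left them, time stands still between calls to the robot, and variables do not carry over. Pictures are saved under pics/ and viewed, at most 10 in all, crops included, and the job is handed in when it is done.

Besides the shell and the picture viewer there is one more tool, called after ">>>" by a JSON object that holds its "op" and its "data", one argument or row to a line. play_rows: Moves the arm, as the interface text tells. Its arguments: {"type":"object","properties":{"series":{"type":"array","items":{"type":"object","properties":{"translation":{"type":"array","items":{"type":"number","minimum":-1,"maximum":1}},"dr":{"type":"array","items":{"type":"number","minimum":-1,"maximum":1}},"jaw":{"type":"number"}}}},"squeeze":{"type":"number"}},"required":["series"]}

```bash
mkdir -p pics; python3 - <<'E'
from station import *
import cv2,numpy as np
for n in ["scene","top"]:
    c=camera(n); cv2.imwrite(f"pics/{n}0.png",c["img"][:,:,::-1])
    print(n,c["fx"],c["fy"],c["cx"],c["cy"]);print(np.round(c["world_from_camera"],4).tolist())
s=get_state();print(s)
E
```

```text
scene 442.42055984540247 442.42055984540247 284.165771532187 210.44408175805088
[[0.7863, -0.4029, 0.4684, -0.0328], [-0.6178, -0.5225, 0.5877, -0.5985], [0.008, -0.7514, -0.6597, 1.0517], [0.0, 0.0, 0.0, 1.0]]
top 405.43608942160705 405.43608942160705 283.6965824416002 202.5778940936188
[[0.0034, -0.9919, 0.127, 0.3686], [-0.9999, -0.0019, 0.012, 0.0885], [-0.0117, -0.1271, -0.9918, 1.4377], [0.0, 0.0, 0.0, 1.0]]
{'t': 0.1, 'joint_positions': array([ 1.14738941e+00,  3.13934151e-01,  4.51058649e-02,  1.30361287e+00,
       -8.35040732e-07,  1.43121153e+00]), 'qvel': array([-7.40052841e-04,  7.55824910e-05,  1.34013284e-03,  8.43750990e-04,
       -1.28660638e-04, -1.31201506e-03]), 'tau': array([ 3.78752447e-03, -4.81725562e+01,  2.99243832e+01,  1.26800654e-02,
       -3.21229788e-05,  7.57410476e-06]), 'tcp_pos': array([0.1608335 , 0.551589  , 0.23849843]), 'tcp_rot': array([[-9.59992081e-01,  2.80026337e-01, -6.75049162e-04],
       [ 2.80027058e-01,  9.59990936e-01, -1.49992761e-03],
       [ 2.28021842e-04, -1.62895066e-03, -9.99998647e-01]]), 'wrist_force': array([0.10394567, 1.11734489, 0.30879193]), 'moment': array([-0.05393806,  0.0283767 ,  0.00430329]), 'grasp_force': 0.0, 'finger_gap': 1.0029084303280775}
```

View pics/scene0.png

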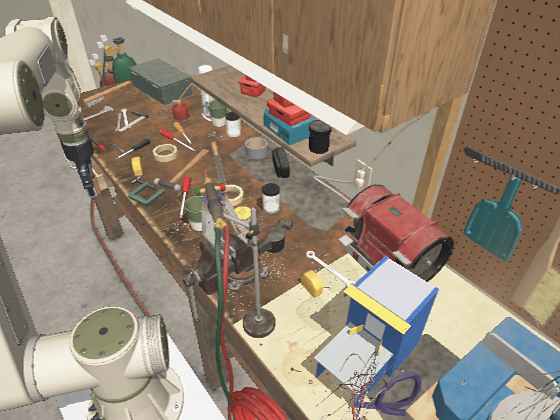

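View pics/top0.png

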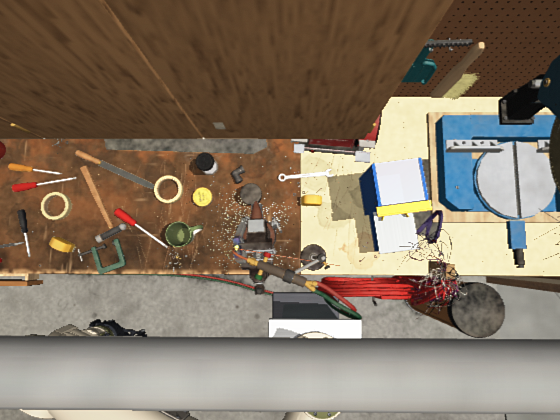

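```bash
cat > h.py <<'E'
import numpy as np,cv2
def ray(c,u,v):
    M=np.array(c["world_from_camera"]);d=M[:3,:3]@np.array([(u-c["cx"])/c["fx"],(v-c["cy"])/c["fy"],1]);return M[:3,3],d
def plane(c,u,v,z):
    o,d=ray(c,u,v);return o+d*(z-o[2])/d[2]
def proj(c,p):
    M=np.array(c["world_from_camera"]);q=M[:3,:3].T@(np.array(p)-M[:3,3]);return c["cx"]+c["fx"]*q[0]/q[2],c["cy"]+c["fy"]*q[1]/q[2]
E
python3 - <<'E'
from station import *
from h import *
S=camera("scene");T=camera("top")
def cr(c,x,y,w,h,f): return cv2.resize(c["img"][y:y+h,x:x+w,::-1],(w*f,h*f),interpolation=cv2.INTER_CUBIC)
a=cr(S,290,240,160,140,4)
cv2.imwrite("pics/s1.png",a)
b=cr(T,280,145,160,120,4);b[:150,:0]=0
cv2.imwrite("pics/t1.png",b)
d=np.hstack([cr(T,40,225,50,40,7),cr(S,120,145,50,40,7)]);cv2.imwrite("pics/d1.png",d)
for n,c in(("S",S),("T",T)):
    hsv=cv2.cvtColor(c["img"],cv2.COLOR_RGB2HSV);m=cv2.inRange(hsv,(15,130,90),(35,255,255))
    k,l,st,ce=cv2.connectedComponentsWithStats(m)
    for i in range(1,k):
        if st[i,4]>40: print(n,st[i],np.round(ce[i],1),np.round(plane(c,*ce[i],0.03),3))
E
```

```text
S [174 122  10  12  57] [178.5 127.2] [0.667 1.039 0.03 ]
S [131 157  12  18 148] [137.2 166.1] [0.398 0.873 0.03 ]
S [300 270  23  27 261] [310.1 284.3] [0.549 0.006 0.03 ]
S [343 288  60  46 118] [372.3 310.9] [ 0.625 -0.172  0.03 ]
S [349 325  14  10  65] [355.8 329.3] [ 0.546 -0.186  0.03 ]
T [ 59   0  22  20 118] [69.4  8.2] [1.283 0.913 0.03 ]
T [ 78   0  31  25 210] [93.8  9.9] [1.276 0.82  0.03 ]
T [116   0  22  19  86] [125.2  10. ] [1.275 0.702 0.03 ]
T [158   0  11  11  58] [162.9   5.4] [1.293 0.561 0.03 ]
T [188   0  15  16  82] [196.1   6.4] [1.289 0.436 0.03 ]
T [204   0  21  23 113] [213.1  11.1] [1.269 0.372 0.03 ]
T [281   0  14  10  46] [287.2   3.4] [1.299 0.095 0.03 ]
T [330   0  43  31 385] [348.7  13.9] [ 1.256 -0.133  0.03 ]
T [413   0  20  10 112] [422.4   3.7] [ 1.296 -0.408  0.03 ]
T [426   0  22  30  94] [437.3  14.2] [ 1.254 -0.461  0.03 ]
T [ 50   2  28  31 194] [61.6 19.9] [1.236 0.939 0.03 ]
T [228   2  51  71 570] [255.4  32.2] [1.185 0.213 0.03 ]
T [286   3  43  27 277] [308.2  18.4] [1.239 0.017 0.03 ]
T [ 0  4 19 20 87] [ 8.1 14. ] [1.26  1.143 0.0
[... 2109 characters left out ...]
 [230  94   7  13  43] [233.3  99.6] [0.925 0.29  0.03 ]
T [375  95  11  15  51] [380.4 100.1] [ 0.922 -0.242  0.03 ]
T [164 101  35  32 133] [180.5 112.1] [0.878 0.48  0.03 ]
T [ 10 123  18   8  49] [ 17.3 126.2] [0.826 1.07  0.03 ]
T [ 80 153  21  11  47] [ 90.  157.7] [0.709 0.798 0.03 ]
T [  8 163  25   9 160] [ 19.7 167.5] [0.673 1.048 0.03 ]
T [192 187  21  20 270] [201.7 196.3] [0.571 0.394 0.03 ]
T [301 195  21  11 214] [311.  200.1] [0.558 0.01  0.03 ]
T [376 200  57  20 532] [403.3 208.2] [ 0.53  -0.311  0.03 ]
T [ 49 236  27  17 305] [ 61.1 244.4] [0.401 0.879 0.03 ]
T [247 258  11   8  69] [252.1 261.4] [0.345 0.214 0.03 ]
T [305 281  12  10  89] [310.7 284.7] [0.267 0.012 0.03 ]
```

View pics/s1.png

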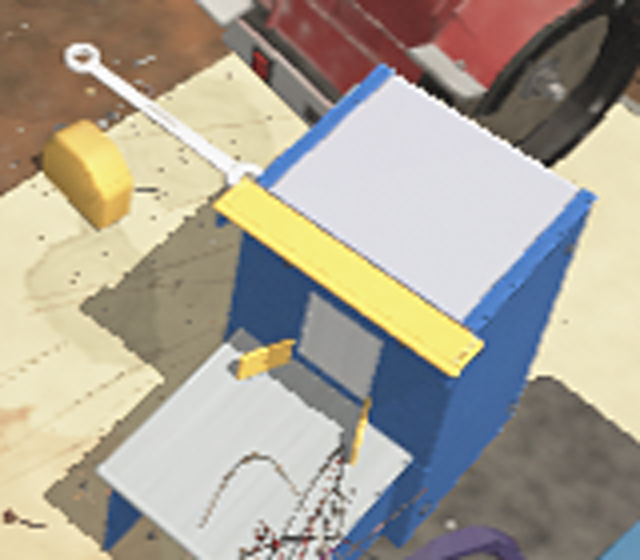

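View pics/t1.png

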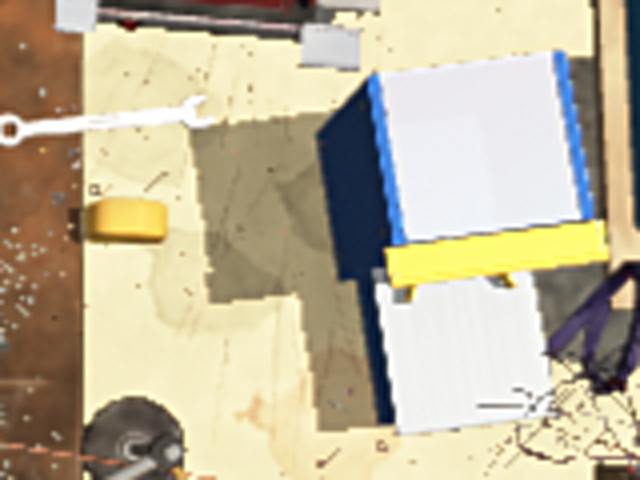

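View pics/d1.png

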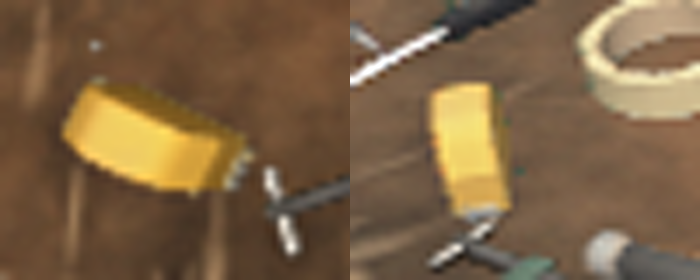

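```bash
python3 - <<'E'
from station import *
from h import *
S=camera("scene");T=camera("top")
def comp(c,u,v):
    hsv=cv2.cvtColor(c["img"],cv2.COLOR_RGB2HSV);m=cv2.inRange(hsv,(15,100,60),(35,255,255))
    k,l=cv2.connectedComponents(m);mm=np.uint8(l==l[v,u]);P=np.argwhere(mm)[:,::-1].astype(np.float32);return P
P=comp(T,311,200);print("tape",cv2.minAreaRect(P),P.min(0),P.max(0))
x0,y0=P.min(0)-.5;x1,y1=P.max(0)+.5
print("far x top",plane(T,311,y0,.06),"near x bottom",plane(T,311,y1,0),"left",plane(T,x0,200,0.0),plane(T,x0,200,.04),"right",plane(T,x1,200,.04))
Q=comp(S,310,284);print("S",cv2.minAreaRect(Q),Q.min(0),Q.max(0))
V=comp(T,403,208);r=cv2.minAreaRect(V);b=cv2.boxPoints(r);print("visor",[np.round(plane(T,*q,.229),4).tolist() for q in b],[len(V)])
print("tray t",[np.round(plane(T,280+u/4,145+v/4,.1),4).tolist() for u,v in((400,435),(551,411))])
print("tray s",[np.round(plane(S,290+u/4,240+v/4,.1),4).tolist() for u,v in((98,468),(235,330),(413,459))])
print("visor s",[np.round(plane(S,290+u/4,240+v/4,.229),4).tolist() for u,v in((215,206),(460,376),(484,346),(247,180))])
print("sill s",[np.round(plane(S,290+u/4,240+v/4,.1),4).tolist() for u,v in((300,362),(374,400))])
print("guides s tip top",[np.round(plane(S,290+u/4,240+v/4,.124),4).tolist() for u,v in((240,360),(352,436))])
for c in(S,T): print(np.array([proj(c,(.5525,.008,z)) for z in(0,.06)]))
E
```

```text
tape ((310.5, 213.5), (41.0, 21.0), 90.0) [300. 193.] [321. 234.]
far x top [0.58013716 0.01159073 0.06      ] near x bottom [0.43911307 0.00900764 0.        ] left [0.56215292 0.04947865 0.        ] [0.55676749 0.05056501 0.04      ] right [ 0.55691037 -0.02584999  0.04      ]
S ((312.4248046875, 282.6283264160156), (26.904617309570312, 17.873695373535156), 48.8140754699707) [300. 270.] [322. 296.]
visor [[0.5112, -0.1714, 0.229], [0.5355, -0.3381, 0.229], [0.4946, -0.3421, 0.229], [0.4705, -0.1761, 0.229]] [594]
tray t [[0.3721, -0.2102, 0.1], [0.392, -0.3338, 0.1]]
tray s [[0.3747, -0.2084, 0.1], [0.5065, -0.1891, 0.1], [0.5267, -0.3192, 0.1]]
visor s [[0.4842, -0.1762, 0.229], [0.5084, -0.3396, 0.229], [0.5333, -0.3352, 0.229], [0.5127, -0.1739, 0.229]]
sill s [[0.5221, -0.2309, 0.1], [0.5383, -0.2777, 0.1]]
guides s tip top [[0.4802, -0.2168, 0.124], [0.4957, -0.2942, 0.124]]
[[309.95806781 289.8045785 ]
 [310.91719258 276.72458847]]
[[311.12001456 202.69962204]
 [312.09026423 200.47894603]]
```

>>> {"op": "play_rows", "data": {
  "series": [
    {"translation": [0, 0, -0.65], "dr": [0, 0, 1], "jaw": 1},
    {"translation": [0, 0, -0.65], "dr": [0, 0, 1], "jaw": 1},
    {"translation": [0, 0, -0.65], "dr": [0, 0, 1], "jaw": 1},
    {"translation": [0, 0, -0.65], "dr": [0, 0, 1], "jaw": 1},
    {"translation": [0, 0, -0.65], "dr": [0, 0, 1], "jaw": 1},
    {"translation": [0, 0, -0.65], "dr": [0, 0, 1], "jaw": 1},
    {"translation": [0, 0, -0.65], "dr": [0, 0, 1], "jaw": 1},
    {"translation": [0, 0, -0.65], "dr": [0, 0, 1], "jaw": 1}
  ]
}}

```text
t: 1.3
tcp_pos: [0.1609, 0.5518, 0.5006]
tcp_rot: [[-0.601, 0.799, 0.0], [0.799, 0.601, 0.001], [0.0, 0.001, -1.0]]
wrist_force: [0.9, 0.6, 0.3]
finger_gap: 1.004
grasp_force: 0.0
```

```bash
cat >> h.py <<'E'
from scipy.spatial.transform import Rotation as Ro
def to(s,p,R=None):
    A=np.array(s["tcp_rot"]);d=A.T@(np.array(p)-s["tcp_pos"]);print("t",round(s["t"],2),"pos",np.round(s["tcp_pos"],4),"q",np.round(s["joint_positions"],2),"F",np.round(s["wrist_force"],1),"gap",round(s["finger_gap"],2),"gf",round(s["grasp_force"],1))
    print("rot",np.round(A,3).tolist());print("shift units",np.round(d/.05,2))
    if R is not None: print("turn units",np.round(Ro.from_matrix(A.T@R).as_rotvec()/.08,2), "shift in target axes",np.round(R.T@(np.array(p)-s["tcp_pos"])/.05,2))
def down(psi,tilt=0):  # tool x at yaw psi, z down, then tilt about tool y
    c,s=np.cos(psi),np.sin(psi);R=np.array([[c,s,0],[s,-c,0],[0,0,-1.]]);return R@Ro.from_euler('y',tilt).as_matrix()
E
python3 - <<'E'
from station import *
from h import *
T=camera("top")
to(get_state(),[.5,-.1,.5],down(np.pi/2))
hsv=cv2.cvtColor(T["img"],cv2.COLOR_RGB2HSV);m=cv2.inRange(hsv,(15,130,90),(35,255,255));k,l=cv2.connectedComponents(m)
print(cv2.minAreaRect(np.argwhere(l==l[200,311])[:,::-1].astype(np.float32)))
E
```

```text
t 1.35 pos [0.1609 0.5516 0.5043] q [ 1.15  0.46  0.94  2.05 -0.    2.08] F [-2.8 -3.2  1.8] gap 1.0 gf 0.0
rot [[-0.599, 0.801, 0.003], [0.801, 0.599, 0.006], [0.003, 0.005, -1.0]]
shift units [-14.5   -2.37   0.03]
turn units [ 0.05 -0.06  8.02] shift in target axes [-13.03   6.78   0.09]
((311.0, 200.0), (10.0, 20.0), 90.0)
```

>>> {"op": "play_rows", "data": {
  "series": [
    {"translation": [-0.96, 0.25, 0], "jaw": 1},
    {"translation": [-0.96, 0.25, 0], "jaw": 1},
    {"translation": [-0.96, 0.25, 0], "jaw": 1},
    {"translation": [-0.96, 0.25, 0], "jaw": 1},
    {"translation": [-0.96, 0.25, 0], "jaw": 1},
    {"translation": [-0.96, 0.25, 0], "jaw": 1},
    {"translation": [-0.96, 0.25, 0], "jaw": 1},
    {"translation": [-0.96, 0.25, 0], "jaw": 1}
  ]
}}

```text
schema error: expected keys translation, dr, jaw
```

```bash
python3 -c "
from station import *
from h import *
to(get_state(),[.52,-.1,.5],down(np.pi/2))"
```

```text
t 1.35 pos [0.1609 0.5516 0.5043] q [ 1.15  0.46  0.94  2.05 -0.    2.08] F [-2.8 -3.2  1.8] gap 1.0 gf 0.0
rot [[-0.599, 0.801, 0.003], [0.801, 0.599, 0.006], [0.003, 0.005, -1.0]]
shift units [-14.74  -2.05   0.03]
turn units [ 0.05 -0.06  8.02] shift in target axes [-13.03   7.18   0.09]
```

>>> {"op": "play_rows", "data": {
  "series": [
    {"translation": [-0.96, 0.25, 0], "dr": [0, 0, 0], "jaw": 1},
    {"translation": [-0.96, 0.25, 0], "dr": [0, 0, 0], "jaw": 1},
    {"translation": [-0.96, 0.25, 0], "dr": [0, 0, 0], "jaw": 1},
    {"translation": [-0.96, 0.25, 0], "dr": [0, 0, 0], "jaw": 1},
    {"translation": [-0.96, 0.25, 0], "dr": [0, 0, 0], "jaw": 1},
    {"translation": [-0.96, 0.25, 0], "dr": [0, 0, 0], "jaw": 1},
    {"translation": [-0.96, 0.25, 0], "dr": [0, 0, 0], "jaw": 1},
    {"translation": [-0.96, 0.25, 0], "dr": [0, 0, 0], "jaw": 1}
  ]
}}

```text
t: 2.35
tcp_pos: [0.4734, 0.3047, 0.4993]
tcp_rot: [[-0.603, 0.798, 0.0], [0.798, 0.603, 0.0], [0.0, 0.0, -1.0]]
wrist_force: [-0.4, 1.2, 0.7]
finger_gap: 1.001
grasp_force: 0.0
```

```bash
python3 -c "
from station import *
from h import *
to(get_state(),[.52,-.1,.5],down(np.pi/2))"
```

```text
t 2.35 pos [0.4734 0.3047 0.4993] q [0.43 0.42 0.86 2.01 0.   1.35] F [-0.4  1.2  0.7] gap 1.0 gf 0.0
rot [[-0.603, 0.798, 0.0], [0.798, 0.603, 0.0], [0.0, 0.0, -1.0]]
shift units [-7.02 -4.14 -0.02]
turn units [ 0.   -0.    8.09] shift in target axes [-8.09  0.93 -0.01]
```

>>> {"op": "play_rows", "data": {
  "series": [
    {"translation": [-0.86, -0.51, 0], "dr": [0, 0, 0], "jaw": 1},
    {"translation": [-0.86, -0.51, 0], "dr": [0, 0, 0], "jaw": 1},
    {"translation": [-0.86, -0.51, 0], "dr": [0, 0, 0], "jaw": 1},
    {"translation": [-0.86, -0.51, 0], "dr": [0, 0, 0], "jaw": 1},
    {"translation": [-0.86, -0.51, 0], "dr": [0, 0, 0], "jaw": 1},
    {"translation": [-0.86, -0.51, 0], "dr": [0, 0, 0], "jaw": 1},
    {"translation": [-0.86, -0.51, 0], "dr": [0, 0, 0], "jaw": 1},
    {"translation": [-0.86, -0.51, 0], "dr": [0, 0, 0], "jaw": 1}
  ]
}}

```text
t: 3.35
tcp_pos: [0.5168, -0.0931, 0.4993]
tcp_rot: [[-0.603, 0.798, 0.0], [0.798, 0.603, 0.0], [-0.0, 0.0, -1.0]]
wrist_force: [-0.2, 0.4, -0.1]
finger_gap: 0.999
grasp_force: 0.0
```

>>> {"op": "play_rows", "data": {
  "series": [
    {"translation": [0, 0, 0.8], "dr": [0, 0, 1], "jaw": 0.75},
    {"translation": [0, 0, 0.8], "dr": [0, 0, 1], "jaw": 0.75},
    {"translation": [0, 0, 0.8], "dr": [0, 0, 1], "jaw": 0.75},
    {"translation": [0, 0, 0.8], "dr": [0, 0, 1], "jaw": 0.75},
    {"translation": [0, 0, 0.8], "dr": [0, 0, 1], "jaw": 0.75},
    {"translation": [0, 0, 0.8], "dr": [0, 0, 1], "jaw": 0.75},
    {"translation": [0, 0, 0.8], "dr": [0, 0, 1], "jaw": 0.75},
    {"translation": [0, 0, 0.2], "dr": [0, 0, 1], "jaw": 0.75}
  ]
}}

```text
t: 4.35
tcp_pos: [0.5149, -0.0908, 0.206]
tcp_rot: [[-0.005, 1.0, -0.005], [1.0, 0.005, 0.002], [0.002, -0.005, -1.0]]
wrist_force: [-0.4, 0.2, 0.2]
finger_gap: 0.751
grasp_force: 0.0
```

```bash
python3 - <<'E'
from station import *
from h import *
to(get_state(),[.556,0.003,.12],down(np.pi/2))
S=camera("scene");T=camera("top")
for n,c in(("S",S),("T",T)):
    hsv=cv2.cvtColor(c["img"],cv2.COLOR_RGB2HSV);m=cv2.inRange(hsv,(15,130,90),(35,255,255))
    k,l,st,ce=cv2.connectedComponentsWithStats(m)
    for i in range(1,k):
        if st[i,4]>60 and 290<ce[i,0]<420 and ce[i,1]>180: print(n,st[i],ce[i])
a=cv2.resize(S["img"][180:360,240:420,::-1],None,fx=3,fy=3);cv2.imwrite("pics/s2.png",a)
E
```

```text
t 4.35 pos [ 0.5149 -0.0908  0.206 ] q [-0.33  0.23 -0.15  1.2   0.    1.24] F [-0.4  0.2  0.2] gap 0.75 gf 0.0
rot [[-0.005, 1.0, -0.005], [1.0, 0.005, 0.002], [0.002, -0.005, -1.0]]
shift units [1.87 0.84 1.72]
turn units [-0.06 -0.02  0.06] shift in target axes [1.88 0.82 1.72]
S [300 271  23  26 333] [310.81381381 283.39339339]
S [343 288  64  46 145] [374.3862069  312.00689655]
S [349 325  14  10  65] [355.84615385 329.29230769]
T [301 195  21  11 219] [311. 200.]
T [401 200  31  17 283] [415.57243816 206.90106007]
T [305 281  12  11  90] [310.76666667 284.78888889]
```

View pics/s2.png

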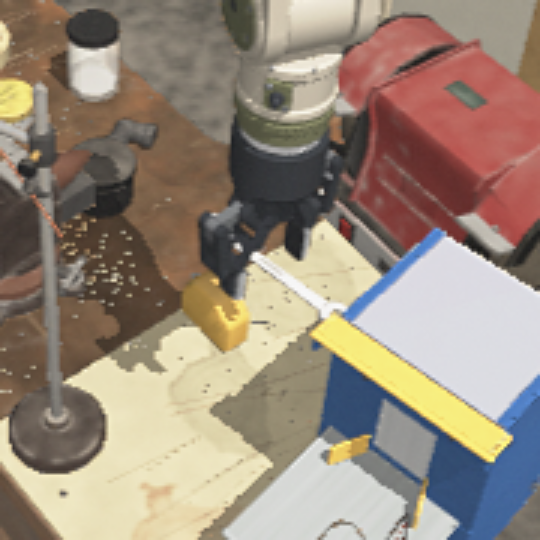

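>>> {"op": "play_rows", "data": {
  "series": [
    {"translation": [0.47, 0.2, 0], "dr": [0, 0, 0], "jaw": 0.75},
    {"translation": [0.47, 0.2, 0], "dr": [0, 0, 0], "jaw": 0.75},
    {"translation": [0.47, 0.2, 0], "dr": [0, 0, 0], "jaw": 0.75},
    {"translation": [0.47, 0.2, 0], "dr": [0, 0, 0], "jaw": 0.75},
    {"translation": [0, 0, 0.6], "dr": [0, 0, 0], "jaw": 0.75},
    {"translation": [0, 0, 0.6], "dr": [0, 0, 0], "jaw": 0.75},
    {"translation": [0, 0, 0.5], "dr": [0, 0, 0], "jaw": 0.75},
    {"translation": [0, 0, 0], "dr": [0, 0, 0], "jaw": 0.75}
  ]
}}

```text
t: 5.45
tcp_pos: [0.5551, 0.0029, 0.1233]
tcp_rot: [[-0.008, 1.0, -0.003], [1.0, 0.008, 0.0], [0.001, -0.003, -1.0]]
wrist_force: [0.7, 0.3, 0.1]
finger_gap: 0.751
grasp_force: 0.0
```

```bash
python3 - <<'E'
from station import *
from h import *
to(get_state(),[.555,0.003,.024],down(np.pi/2))
E
```

```text
t 5.45 pos [0.5551 0.0029 0.1233] q [-0.14  0.34 -0.21  1.02  0.    1.42] F [0.7 0.3 0.1] gap 0.75 gf 0.0
rot [[-0.008, 1.0, -0.003], [1.0, 0.008, 0.0], [0.001, -0.003, -1.0]]
shift units [0.   0.   1.99]
turn units [-0.04 -0.01  0.11] shift in target axes [ 0.   -0.    1.99]
```

>>> {"op": "play_rows", "data": {
  "series": [
    {"translation": [0, 0, 0.5], "dr": [0, 0, 0], "jaw": 0.75},
    {"translation": [0, 0, 0.5], "dr": [0, 0, 0], "jaw": 0.75},
    {"translation": [0, 0, 0.5], "dr": [0, 0, 0], "jaw": 0.75},
    {"translation": [0, 0, 0.48], "dr": [0, 0, 0], "jaw": 0.75},
    {"translation": [0, 0, 0], "dr": [0, 0, 0], "jaw": 0.75}
  ]
}}

```text
t: 6.08
tcp_pos: [0.5559, 0.0027, 0.0253]
tcp_rot: [[-0.008, 1.0, -0.001], [1.0, 0.008, 0.0], [0.0, -0.001, -1.0]]
wrist_force: [-0.3, 0.4, -0.5]
finger_gap: 0.752
grasp_force: 0.0
```

>>> {"op": "play_rows", "data": {
  "series": [
    {"translation": [0, 0, 0], "dr": [0, 0, 0], "jaw": 0.2},
    {"translation": [0, 0, 0], "dr": [0, 0, 0], "jaw": 0.2},
    {"translation": [0, 0, 0], "dr": [0, 0, 0], "jaw": 0.2},
    {"translation": [0, 0, 0], "dr": [0, 0, 0], "jaw": 0.2},
    {"translation": [0, 0, 0], "dr": [0, 0, 0], "jaw": 0.2},
    {"translation": [0, 0, 0], "dr": [0, 0, 0], "jaw": 0.2}
  ],
  "squeeze": 45
}}

```text
t: 6.82
tcp_pos: [0.5582, 0.0025, 0.0274]
tcp_rot: [[-0.007, 1.0, 0.004], [1.0, 0.007, -0.0], [-0.0, 0.004, -1.0]]
wrist_force: [0.3, 0.1, 6.7]
finger_gap: 0.37
grasp_force: 44.4
```

>>> {"op": "play_rows", "data": {
  "series": [
    {"translation": [0, 0, -0.3], "dr": [0, 0, 0], "jaw": 0.2},
    {"translation": [0, 0, -0.7], "dr": [0, 0, 0], "jaw": 0.2},
    {"translation": [0, 0, -0.7], "dr": [0, 0, 0], "jaw": 0.2},
    {"translation": [0, 0, -0.7], "dr": [0, 0, 0], "jaw": 0.2},
    {"translation": [0, 0, -0.7], "dr": [0, 0, 0], "jaw": 0.2},
    {"translation": [0, 0, -0.7], "dr": [0, 0, 0], "jaw": 0.2},
    {"translation": [0, 0, -0.7], "dr": [0, 0, 0], "jaw": 0.2},
    {"translation": [0, 0, -0.7], "dr": [0, 0, 0], "jaw": 0.2}
  ]
}}

```text
t: 7.82
tcp_pos: [0.5553, 0.0029, 0.287]
tcp_rot: [[-0.007, 1.0, -0.001], [1.0, 0.007, 0.0], [0.0, -0.001, -1.0]]
wrist_force: [-0.4, 0.1, -2.2]
finger_gap: 0.369
grasp_force: 44.8
```

```bash
python3 - <<'E'
from station import *
from h import *
to(get_state(),[.4236,-.2673,.28],down(.148))
E
```

```text
t 7.83 pos [0.5553 0.0029 0.287 ] q [-0.14  0.27  0.1   1.4  -0.    1.42] F [-0.4  0.1 -2.2] gap 0.37 gf 44.8
rot [[-0.007, 1.0, -0.001], [1.0, 0.007, 0.0], [0.0, -0.001, -1.0]]
shift units [-5.38 -2.67  0.14]
turn units [-1.000e-02  0.000e+00  1.787e+01] shift in target axes [-3.4   4.96  0.14]
```

>>> {"op": "play_rows", "data": {
  "series": [
    {"translation": [-0.67, -0.33, 0], "dr": [0, 0, 0], "jaw": 0.2},
    {"translation": [-0.67, -0.33, 0], "dr": [0, 0, 0], "jaw": 0.2},
    {"translation": [-0.67, -0.33, 0], "dr": [0, 0, 0], "jaw": 0.2},
    {"translation": [-0.67, -0.33, 0], "dr": [0, 0, 0], "jaw": 0.2},
    {"translation": [-0.67, -0.33, 0], "dr": [0, 0, 0], "jaw": 0.2},
    {"translation": [-0.67, -0.33, 0], "dr": [0, 0, 0], "jaw": 0.2},
    {"translation": [-0.67, -0.33, 0], "dr": [0, 0, 0], "jaw": 0.2},
    {"translation": [-0.67, -0.33, 0], "dr": [0, 0, 0], "jaw": 0.2}
  ]
}}

```text
t: 8.82
tcp_pos: [0.4249, -0.2667, 0.2859]
tcp_rot: [[-0.007, 1.0, -0.0], [1.0, 0.007, 0.0], [0.0, -0.0, -1.0]]
wrist_force: [0.5, -0.8, -3.5]
finger_gap: 0.368
grasp_force: 45.0
```

>>> {"op": "play_rows", "data": {
  "series": [
    {"translation": [0, 0, 0], "dr": [0, 0, 1], "jaw": 0.2},
    {"translation": [0, 0, 0], "dr": [0, 0, 1], "jaw": 0.2},
    {"translation": [0, 0, 0], "dr": [0, 0, 1], "jaw": 0.2},
    {"translation": [0, 0, 0], "dr": [0, 0, 1], "jaw": 0.2},
    {"translation": [0, 0, 0], "dr": [0, 0, 1], "jaw": 0.2},
    {"translation": [0, 0, 0], "dr": [0, 0, 1], "jaw": 0.2},
    {"translation": [0, 0, 0], "dr": [0, 0, 1], "jaw": 0.2},
    {"translation": [0, 0, 0], "dr": [0, 0, 1], "jaw": 0.2}
  ]
}}

```text
t: 9.82
tcp_pos: [0.4255, -0.2656, 0.2858]
tcp_rot: [[0.594, 0.805, -0.001], [0.805, -0.594, 0.001], [0.0, -0.001, -1.0]]
wrist_force: [-0.3, -0.2, -2.3]
finger_gap: 0.371
grasp_force: 45.0
```

>>> {"op": "play_rows", "data": {
  "series": [
    {"translation": [0, 0, 0], "dr": [0, 0, 1], "jaw": 0.2},
    {"translation": [0, 0, 0], "dr": [0, 0, 1], "jaw": 0.2},
    {"translation": [0, 0, 0], "dr": [0, 0, 1], "jaw": 0.2},
    {"translation": [0, 0, 0], "dr": [0, 0, 1], "jaw": 0.2},
    {"translation": [0, 0, 0], "dr": [0, 0, 1], "jaw": 0.2},
    {"translation": [0, 0, 0], "dr": [0, 0, 1], "jaw": 0.2},
    {"translation": [0, 0, 0], "dr": [0, 0, 1], "jaw": 0.2},
    {"translation": [0, 0, 0], "dr": [0, 0, 1], "jaw": 0.2}
  ]
}}

```text
t: 10.82
tcp_pos: [0.4254, -0.2656, 0.2858]
tcp_rot: [[0.957, 0.291, -0.001], [0.291, -0.957, 0.001], [-0.0, -0.001, -1.0]]
wrist_force: [-0.9, 0.5, -1.7]
finger_gap: 0.367
grasp_force: 45.0
```

>>> {"op": "play_rows", "data": {
  "series": [
    {"translation": [0, 0, 0.5], "dr": [0, 0, 1], "jaw": 0.2},
    {"translation": [0, 0, 0.5], "dr": [0, 0, 0.85], "jaw": 0.2},
    {"translation": [0, 0, 0], "dr": [0, 0, 0], "jaw": 0.2},
    {"translation": [0, 0, 0], "dr": [0, 0, 0], "jaw": 0.2}
  ]
}}

```text
t: 11.32
tcp_pos: [0.4262, -0.2662, 0.2364]
tcp_rot: [[0.989, 0.15, 0.001], [0.15, -0.989, -0.0], [0.001, 0.0, -1.0]]
wrist_force: [0.4, -0.5, -2.8]
finger_gap: 0.372
grasp_force: 45.0
```

```bash
python3 - <<'E'
from station import *
from h import *
to(get_state(),[.4236,-.2673,.13],down(.148))
T=camera("top");S=camera("scene")
a=cv2.resize(S["img"][240:380,290:450,::-1],None,fx=3,fy=3);b=cv2.resize(T["img"][160:300,360:460,::-1],None,fx=3,fy=3)
cv2.imwrite("pics/c3.png",np.hstack([a,b]))
E
```

```text
t 11.32 pos [ 0.4262 -0.2662  0.2364] q [-0.72  0.17 -0.14  1.25  0.    2.27] F [ 0.4 -0.5 -2.8] gap 0.37 gf 45.0
rot [[0.989, 0.15, 0.001], [0.15, -0.989, -0.0], [0.001, 0.0, -1.0]]
shift units [-0.06  0.01  2.13]
turn units [ 0.01 -0.01  0.04] shift in target axes [-0.05  0.01  2.13]
```

View pics/c3.png

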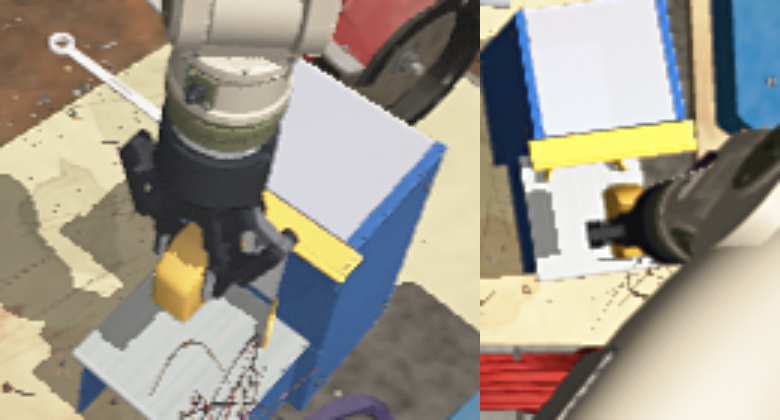

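>>> {"op": "play_rows", "data": {
  "series": [
    {"translation": [-0.05, 0, 0.5], "dr": [0, 0, 0], "jaw": 0.2},
    {"translation": [0, 0, 0.5], "dr": [0, 0, 0], "jaw": 0.2},
    {"translation": [0, 0, 0.5], "dr": [0, 0, 0], "jaw": 0.2},
    {"translation": [0, 0, 0.4], "dr": [0, 0, 0], "jaw": 0.2},
    {"translation": [0, 0, 0.15], "dr": [0, 0, 0], "jaw": 0.2},
    {"translation": [0, 0, 0], "dr": [0, 0, 0], "jaw": 0.2},
    {"translation": [0, 0, 0], "dr": [0, 0, 0], "jaw": 0.2}
  ]
}}

```text
t: 12.3
tcp_pos: [0.4243, -0.2671, 0.1339]
tcp_rot: [[0.989, 0.149, 0.001], [0.149, -0.989, -0.001], [0.001, 0.001, -1.0]]
wrist_force: [0.8, 0.1, -2.7]
finger_gap: 0.371
grasp_force: 45.1
```

>>> {"op": "play_rows", "data": {
  "series": [
    {"translation": [0, 0, 0.06], "dr": [0, 0, 0], "jaw": 0.2},
    {"translation": [0, 0, 0.04], "dr": [0, 0, 0], "jaw": 0.2},
    {"translation": [0, 0, 0], "dr": [0, 0, 0], "jaw": 0.2}
  ]
}}

```text
t: 12.68
tcp_pos: [0.4235, -0.2664, 0.1276]
tcp_rot: [[0.989, 0.149, -0.0], [0.149, -0.989, 0.0], [-0.0, -0.0, -1.0]]
wrist_force: [-0.5, 0.9, -2.1]
finger_gap: 0.368
grasp_force: 45.1
```

>>> {"op": "play_rows", "data": {
  "series": [
    {"translation": [0, 0, 0.03], "dr": [0, 0, 0], "jaw": 0.2},
    {"translation": [0, 0, 0], "dr": [0, 0, 0], "jaw": 0.2},
    {"translation": [0, 0, 0], "dr": [0, 0, 0], "jaw": 0.2}
  ]
}}

```text
t: 13.05
tcp_pos: [0.4236, -0.2665, 0.1274]
tcp_rot: [[0.989, 0.149, 0.001], [0.149, -0.989, -0.0], [0.0, 0.001, -1.0]]
wrist_force: [-2.5, 1.5, 6.5]
finger_gap: 0.372
grasp_force: 45.8
```

>>> {"op": "play_rows", "data": {
  "series": [
    {"translation": [0, 0, 0], "dr": [0, 0, 0], "jaw": 0.75},
    {"translation": [0, 0, 0], "dr": [0, 0, 0], "jaw": 0.75},
    {"translation": [0, 0, 0], "dr": [0, 0, 0], "jaw": 0.75},
    {"translation": [0, 0, 0], "dr": [0, 0, 0], "jaw": 0.75},
    {"translation": [0, 0, -0.5], "dr": [0, 0, 0], "jaw": 0.75},
    {"translation": [0, 0, -0.8], "dr": [0, 0, 0], "jaw": 0.75},
    {"translation": [0, 0, -0.8], "dr": [0, 0, 0], "jaw": 0.75},
    {"translation": [0, 0, -0.8], "dr": [0, 0, 0], "jaw": 0.75}
  ]
}}

```text
t: 14.05
tcp_pos: [0.4235, -0.2665, 0.2725]
tcp_rot: [[0.989, 0.149, 0.0], [0.149, -0.989, 0.0], [0.0, -0.0, -1.0]]
wrist_force: [-0.0, -0.7, -0.2]
finger_gap: 0.749
grasp_force: 0.0
```

```bash
python3 - <<'E'
from station import *
from h import *
y=.148;X=np.array([np.cos(y),np.sin(y),0]);O=np.array([.523,-.2525,0])
tip=O+X*-.165+[0,0,.126]; R=down(y,np.pi/4)
to(get_state(),tip-R[:,2]*.008,R);print("tcp target",tip-R[:,2]*.008,R[:,2])
S=camera("scene");T=camera("top")
cv2.imwrite("pics/c4.png",np.hstack([cv2.resize(S["img"][240:380,290:450,::-1],None,fx=3,fy=3),cv2.resize(T["img"][160:300,360:460,::-1],None,fx=3,fy=3)]))
for n,c in(("S",S),("T",T)):
    hsv=cv2.cvtColor(c["img"],cv2.COLOR_RGB2HSV);m=cv2.inRange(hsv,(15,130,90),(35,255,255))
    k,l,st,ce=cv2.connectedComponentsWithStats(m)
    for i in range(1,k):
        if st[i,4]>60 and 290<ce[i,0]<450 and ce[i,1]>190: print(n,st[i],ce[i],plane(c,*ce[i],.13))
E
```

```text
t 14.05 pos [ 0.4235 -0.2665  0.2725] q [-0.72  0.16 -0.07  1.34  0.    2.27] F [-0.  -0.7 -0.2] gap 0.75 gf 0.0
rot [[0.989, 0.149, 0.0], [0.149, -0.989, 0.0], [0.0, -0.0, -1.0]]
shift units [-1.4   0.01  2.82]
turn units [-0.01  9.82  0.02] shift in target axes [-2.99  0.02  1.  ]
tcp target [ 0.35420877 -0.27766511  0.13165685] [ 0.69937667  0.10427017 -0.70710678]
S [387 313  21  21 113] [397.40707965 323.34513274] [ 0.58219911 -0.27709956  0.13      ]
S [349 325  14  10  68] [355.83823529 329.26470588] [ 0.4895437  -0.22643824  0.13      ]
S [336 340  28  34 355] [347.38873239 357.27887324] [ 0.42094356 -0.26760579  0.13      ]
T [376 200  57  20 535] [403.29719626 208.25981308] [ 0.51831781 -0.2825907   0.13      ]
T [392 225  16  22 183] [398.74863388 234.15300546] [ 0.43465576 -0.26520656  0.13      ]
T [305 281  12  10  89] [310.74157303 284.74157303] [0.27390624 0.0178271  0.13      ]
```

View pics/c4.png

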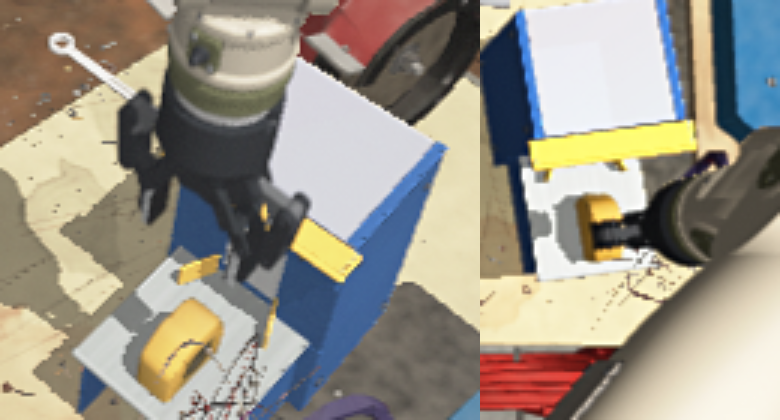

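>>> {"op": "play_rows", "data": {
  "series": [
    {"translation": [-0.45, 0, 0], "dr": [0, 0, 0], "jaw": 0},
    {"translation": [-0.45, 0, 0], "dr": [0, 0, 0], "jaw": 0},
    {"translation": [-0.45, 0, 0], "dr": [0, 0, 0], "jaw": 0},
    {"translation": [0, 0, 0], "dr": [0, 1, 0], "jaw": 0},
    {"translation": [0, 0, 0], "dr": [0, 1, 0], "jaw": 0},
    {"translation": [0, 0, 0], "dr": [0, 1, 0], "jaw": 0},
    {"translation": [0, 0, 0], "dr": [0, 1, 0], "jaw": 0},
    {"translation": [0, 0, 0], "dr": [0, 1, 0], "jaw": 0}
  ]
}}

```text
t: 15.15
tcp_pos: [0.3567, -0.2763, 0.2706]
tcp_rot: [[0.91, 0.149, 0.387], [0.137, -0.989, 0.059], [0.392, -0.001, -0.92]]
wrist_force: [-0.9, 0.5, -0.3]
finger_gap: 0.001
grasp_force: 0.0
```

>>> {"op": "play_rows", "data": {
  "series": [
    {"translation": [0, 0, 0], "dr": [0, 1, 0], "jaw": 0},
    {"translation": [0, 0, 0], "dr": [0, 1, 0], "jaw": 0},
    {"translation": [0, 0, 0], "dr": [0, 1, 0], "jaw": 0},
    {"translation": [0, 0, 0], "dr": [0, 1, 0], "jaw": 0},
    {"translation": [0, 0, 0], "dr": [0, 0.8, 0], "jaw": 0},
    {"translation": [0, 0, 0], "dr": [0, 0, 0], "jaw": 0}
  ]
}}

```text
t: 15.9
tcp_pos: [0.3561, -0.2762, 0.2698]
tcp_rot: [[0.701, 0.147, 0.697], [0.102, -0.989, 0.106], [0.705, -0.003, -0.709]]
wrist_force: [-0.5, -0.5, 0.8]
finger_gap: 0.0
grasp_force: 0.0
```

```bash
cat >> h.py <<'E'
def box(s):
    y=.148;B=np.array([[np.cos(y),-np.sin(y),0],[np.sin(y),np.cos(y),0],[0,0,1]]);tip=s["tcp_pos"]+s["tcp_rot"][:,2]*.008
    print("tip in box",np.round(B.T@(tip-[.523,-.2525,0]),4))
def tgt(s,xb,z,tilt=np.pi/4):
    y=.148;X=np.array([np.cos(y),np.sin(y),0]);R=down(y,tilt);p=np.array([.523,-.2525,0])+X*xb+[0,0,z]-R[:,2]*.008;to(s,p,R);box(s)
E
python3 - <<'E'
from station import *
from h import *
tgt(get_state(),-.16,.126)
E
```

```text
t 15.9 pos [ 0.3561 -0.2762  0.2698] q [-1.35 -0.13 -0.59  1.04  0.78  1.68] F [-0.5 -0.5  0.8] gap 0.0 gf 0.0
rot [[0.701, 0.147, 0.697], [0.102, -0.989, 0.106], [0.705, -0.003, -0.709]]
shift units [-1.91  0.03  2.  ]
turn units [-0.03  0.03 -0.03] shift in target axes [-1.91  0.02  1.99]
tip in box [-0.1629  0.0011  0.2641]
```

>>> {"op": "play_rows", "data": {
  "series": [
    {"translation": [-0.4, 0, 0.41], "dr": [0, 0, 0], "jaw": 0},
    {"translation": [-0.4, 0, 0.41], "dr": [0, 0, 0], "jaw": 0},
    {"translation": [-0.4, 0, 0.41], "dr": [0, 0, 0], "jaw": 0},
    {"translation": [-0.4, 0, 0.41], "dr": [0, 0, 0], "jaw": 0},
    {"translation": [-0.31, 0, 0.33], "dr": [0, 0, 0], "jaw": 0},
    {"translation": [0, 0, 0], "dr": [0, 0, 0], "jaw": 0}
  ]
}}

```text
t: 16.65
tcp_pos: [0.3587, -0.275, 0.1328]
tcp_rot: [[0.701, 0.15, 0.697], [0.104, -0.989, 0.108], [0.705, -0.003, -0.709]]
wrist_force: [0.4, -0.2, 0.1]
finger_gap: 0.0
grasp_force: 0.0
```

```bash
python3 - <<'E'
from station import *
from h import *
tgt(get_state(),-.06,.126)
E
```

```text
t 16.65 pos [ 0.3587 -0.275   0.1328] q [-1.34  0.02 -0.83  0.64  0.78  1.69] F [ 0.4 -0.2  0.1] gap 0.0 gf 0.0
rot [[0.701, 0.15, 0.697], [0.104, -0.989, 0.108], [0.705, -0.003, -0.709]]
shift units [1.4  0.04 1.43]
turn units [-0.05  0.03 -0.01] shift in target axes [1.4  0.04 1.43]
tip in box [-0.1602  0.002   0.1272]
```

>>> {"op": "play_rows", "data": {
  "series": [
    {"translation": [0.15, 0.01, 0.15], "dr": [0, 0, 0], "jaw": 0},
    {"translation": [0.15, 0.01, 0.15], "dr": [0, 0, 0], "jaw": 0},
    {"translation": [0.15, 0, 0.15], "dr": [0, 0, 0], "jaw": 0},
    {"translation": [0.15, 0, 0.15], "dr": [0, 0, 0], "jaw": 0},
    {"translation": [0.15, 0, 0.15], "dr": [0, 0, 0], "jaw": 0},
    {"translation": [0.15, 0, 0.15], "dr": [0, 0, 0], "jaw": 0},
    {"translation": [0.15, 0, 0.15], "dr": [0, 0, 0], "jaw": 0}
  ]
}}

```text
t: 17.52
tcp_pos: [0.4331, -0.2668, 0.1352]
tcp_rot: [[0.7, 0.149, 0.698], [0.107, -0.989, 0.104], [0.706, 0.002, -0.708]]
wrist_force: [-3.0, -0.4, 1.5]
finger_gap: -0.001
grasp_force: 1.6
```

```bash
python3 - <<'E'
from station import *
from h import *
tgt(get_state(),.005,.126)
S=camera("scene")
cv2.imwrite("pics/c5.png",cv2.resize(S["img"][240:380,290:450,::-1],None,fx=4,fy=4))
E
```

```text
t 17.52 pos [ 0.4331 -0.2668  0.1352] q [-1.13  0.04 -0.82  0.43  0.74  1.97] F [-3.  -0.4  1.5] gap -0.0 gf 1.6
rot [[0.7, 0.149, 0.698], [0.107, -0.989, 0.104], [0.706, 0.002, -0.708]]
shift units [ 1.23 -0.02  1.33]
turn units [0.   0.02 0.03] shift in target axes [ 1.23 -0.02  1.33]
tip in box [-0.0854 -0.0009  0.1295]
```

View pics/c5.png

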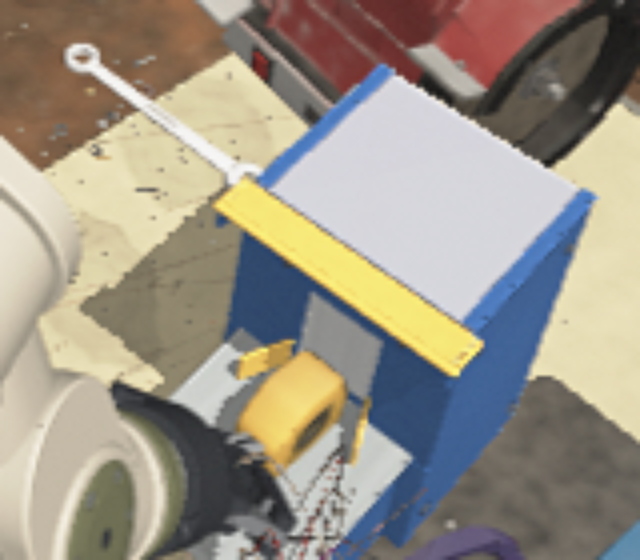

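>>> {"op": "play_rows", "data": {
  "series": [
    {"translation": [0.12, 0, 0.15], "dr": [0, 0, 0], "jaw": 0},
    {"translation": [0.12, 0, 0.15], "dr": [0, 0, 0], "jaw": 0},
    {"translation": [0.13, 0, 0.14], "dr": [0, 0, 0], "jaw": 0},
    {"translation": [0.13, 0, 0.14], "dr": [0, 0, 0], "jaw": 0}
  ]
}}

```text
t: 18.08
tcp_pos: [0.4717, -0.2632, 0.1345]
tcp_rot: [[0.697, 0.148, 0.702], [0.109, -0.989, 0.101], [0.709, 0.006, -0.705]]
wrist_force: [-15.4, -2.1, 18.4]
finger_gap: -0.001
grasp_force: 10.3
```

```bash
python3 - <<'E'
from station import *
from h import *
tgt(get_state(),.005,.126)
E
```

```text
t 18.07 pos [ 0.4717 -0.2632  0.1345] q [-1.04  0.06 -0.81  0.33  0.71  2.09] F [-15.4  -2.1  18.4] gap -0.0 gf 10.3
rot [[0.697, 0.148, 0.702], [0.109, -0.989, 0.101], [0.709, 0.006, -0.705]]
shift units [ 0.69 -0.06  0.77]
turn units [ 0.04 -0.03  0.06] shift in target axes [ 0.69 -0.06  0.77]
tip in box [-0.0466 -0.0031  0.1289]
```

```bash
python3 - <<'E'
from station import *
from h import *
S=camera("scene");print(get_state()["wrist_force"])
cv2.imwrite("pics/c6.png",cv2.resize(S["img"][290:380,330:430,::-1],None,fx=6,fy=6,interpolation=cv2.INTER_CUBIC))
E
```

```text
[-6.37773807 -1.80561773  9.28672918]
```

View pics/c6.png

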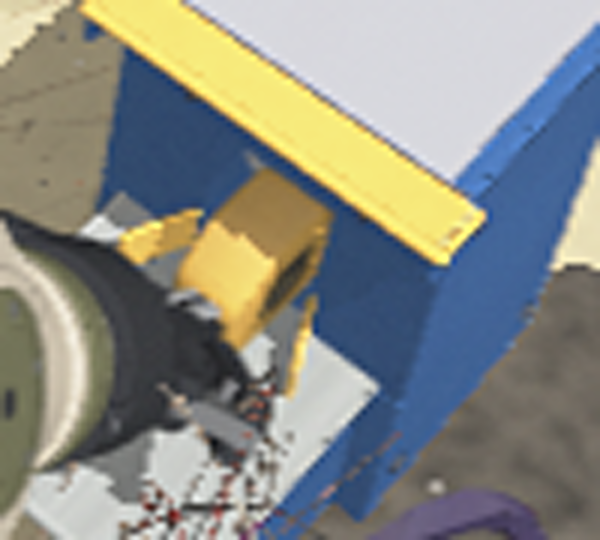

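>>> {"op": "play_rows", "data": {
  "series": [
    {"translation": [-0.1, 0, -0.1], "dr": [0, 0, 0], "jaw": 0},
    {"translation": [-0.11, 0, 0.11], "dr": [0, 0, 0], "jaw": 0},
    {"translation": [0, 0, 0], "dr": [0, 0, 0], "jaw": 0}
  ]
}}

```text
t: 18.5
tcp_pos: [0.4625, -0.2608, 0.1221]
tcp_rot: [[0.701, 0.149, 0.697], [0.104, -0.989, 0.107], [0.705, -0.002, -0.709]]
wrist_force: [-0.0, 0.7, 0.2]
finger_gap: 0.0
grasp_force: 0.0
```

```bash
cat > l.py <<'E'
from station import *
from h import *
tgt(get_state(),.012,.12)
S=camera("scene");hsv=cv2.cvtColor(S["img"],cv2.COLOR_RGB2HSV);m=cv2.inRange(hsv,(15,130,90),(35,255,255))
k,l,st,ce=cv2.connectedComponentsWithStats(m)
for i in range(1,k):
    if st[i,4]>20 and 330<ce[i,0]<430 and ce[i,1]>280: print(st[i],np.round(ce[i],1))
E
python3 l.py
```

```text
t 18.5 pos [ 0.4625 -0.2608  0.1221] q [-1.05  0.08 -0.83  0.32  0.72  2.07] F [-0.   0.7  0.2] gap 0.0 gf 0.0
rot [[0.701, 0.149, 0.697], [0.104, -0.989, 0.107], [0.705, -0.002, -0.709]]
shift units [1.01 0.02 0.9 ]
turn units [-0.03  0.03 -0.01] shift in target axes [1.   0.01 0.9 ]
tip in box [-0.0554  0.0007  0.1164]
[343 286  65  48 395] [377.4 309.2]
[349 318  36  32 495] [368.3 332.7]
```

>>> {"op": "play_rows", "data": {
  "series": [
    {"translation": [0.15, 0, 0.13], "dr": [0, 0, 0], "jaw": 0},
    {"translation": [0.15, 0, 0.13], "dr": [0, 0, 0], "jaw": 0},
    {"translation": [0.15, 0, 0.13], "dr": [0, 0, 0], "jaw": 0},
    {"translation": [0.15, 0, 0.14], "dr": [0, 0, 0], "jaw": 0}
  ]
}}

```text
t: 19.05
tcp_pos: [0.5041, -0.2559, 0.1267]
tcp_rot: [[0.699, 0.15, 0.7], [0.107, -0.989, 0.105], [0.707, 0.001, -0.707]]
wrist_force: [0.3, 0.8, -0.7]
finger_gap: 0.002
grasp_force: 0.0
```

```bash
python3 l.py
```

```text
t 19.05 pos [ 0.5041 -0.2559  0.1267] q [-0.96  0.1  -0.8   0.24  0.68  2.19] F [ 0.3  0.8 -0.7] gap 0.0 gf 0.0
rot [[0.699, 0.15, 0.7], [0.107, -0.989, 0.105], [0.707, 0.001, -0.707]]
shift units [ 0.35 -0.01  0.38]
turn units [-0.01 -0.    0.03] shift in target axes [ 0.35 -0.01  0.38]
tip in box [-0.0136 -0.0006  0.1211]
[350 286  58  40 103] [379.3 304.9]
[343 288  64  46 171] [374.4 311.9]
[367 319  18  21 214] [376.  328.4]
```

>>> {"op": "play_rows", "data": {
  "series": [
    {"translation": [0.13, 0, 0.14], "dr": [0, 0, 0], "jaw": 0},
    {"translation": [0.13, 0, 0.14], "dr": [0, 0, 0], "jaw": 0},
    {"translation": [0.1, 0, 0.1], "dr": [0, 0, 0], "jaw": 0},
    {"translation": [0, 0, 0], "dr": [0, 0, 0], "jaw": 0}
  ]
}}

```text
t: 19.6
tcp_pos: [0.5288, -0.2514, 0.1248]
tcp_rot: [[0.7, 0.15, 0.698], [0.106, -0.989, 0.106], [0.706, -0.0, -0.708]]
wrist_force: [-1.2, -0.3, 0.2]
finger_gap: -0.0
grasp_force: 0.4
```

```bash
python3 l.py
```

```text
t 19.6 pos [ 0.5288 -0.2514  0.1248] q [-0.9   0.13 -0.78  0.2   0.66  2.25] F [-1.2 -0.3  0.2] gap -0.0 gf 0.4
rot [[0.7, 0.15, 0.698], [0.106, -0.989, 0.106], [0.706, -0.0, -0.708]]
shift units [ 0.02  0.   -0.01]
turn units [-0.02  0.02  0.02] shift in target axes [ 0.02  0.   -0.01]
tip in box [0.0115 0.0002 0.1192]
[352 286  56  40  74] [382.5 306.5]
[343 288  64  46 160] [374.2 311.8]
```

>>> {"op": "play_rows", "data": {
  "series": [
    {"translation": [-0.3, 0, -0.3], "dr": [0, 0, 0], "jaw": 0},
    {"translation": [-0.3, 0, -0.3], "dr": [0, 0, 0], "jaw": 0},
    {"translation": [-0.3, 0, -0.3], "dr": [0, 0, 0], "jaw": 0},
    {"translation": [-0.3, 0, -0.3], "dr": [0, 0, 0], "jaw": 0},
    {"translation": [-0.3, 0, -0.3], "dr": [0, 0, 0], "jaw": 0},
    {"translation": [-0.3, 0, -0.3], "dr": [0, 0, 0], "jaw": 0},
    {"translation": [-0.3, 0, -0.3], "dr": [0, 0, 0], "jaw": 0},
    {"translation": [-0.3, 0, -0.3], "dr": [0, 0, 0], "jaw": 0}
  ]
}}

```text
t: 20.65
tcp_pos: [0.3599, -0.2773, 0.1254]
tcp_rot: [[0.7, 0.149, 0.698], [0.106, -0.989, 0.105], [0.706, 0.001, -0.708]]
wrist_force: [0.9, -1.0, -0.6]
finger_gap: 0.003
grasp_force: 0.0
```

>>> {"op": "play_rows", "data": {
  "series": [
    {"translation": [0.3, 0, -0.3], "dr": [0, 0, 0], "jaw": 0},
    {"translation": [0.3, 0, -0.3], "dr": [0, 0, 0], "jaw": 0},
    {"translation": [0.3, 0, -0.3], "dr": [0, 0, 0], "jaw": 0},
    {"translation": [0.3, 0, -0.3], "dr": [0, 0, 0], "jaw": 0},
    {"translation": [0, 0, 0], "dr": [0, 0, 0], "jaw": 0},
    {"translation": [0, 0, 0], "dr": [0, 0, 0], "jaw": 0}
  ]
}}

```text
t: 21.4
tcp_pos: [0.3606, -0.2768, 0.2094]
tcp_rot: [[0.7, 0.149, 0.698], [0.105, -0.989, 0.106], [0.706, -0.001, -0.708]]
wrist_force: [0.7, 0.4, 0.5]
finger_gap: -0.002
grasp_force: 0.0
```

```bash
python3 l.py; python3 - <<'E'
from station import *
from h import *
c=camera("scene")["img"];a=cv2.imread("pics/scene0.png")[:,:,::-1]
y=slice(310,345);x=slice(350,392)
d=np.abs(c[y,x].astype(int)-a[y,x]).max(2);print("port diff px",(d>40).sum(),"of",d.size)
for r in range(312,340,4): print(r,[c[r,q].tolist() for q in(368,374,380)],[a[r,q].tolist() for q in(368,374,380)])
t=camera("top")["img"];b=cv2.imread("pics/top0.png")[:,:,::-1]
for n,(u,v) in dict(tub=(205,163),mug=(180,233),tin=(202,196)).items():
    print(n,(np.abs(t[v-15:v+15,u-15:u+15].astype(int)-b[v-15:v+15,u-15:u+15]).max(2)>40).sum())
w=t[160:205,374:430].astype(int)-b[160:205,374:430];print("window",(np.abs(w).max(2)>12).sum(),np.argwhere(np.abs(w).max(2)>12).mean(0)+[160,374])
E
```

```text
t 21.4 pos [ 0.3606 -0.2768  0.2094] q [-1.33 -0.08 -0.7   0.86  0.78  1.69] F [0.7 0.4 0.5] gap -0.0 gf 0.0
rot [[0.7, 0.149, 0.698], [0.105, -0.989, 0.106], [0.706, -0.001, -0.708]]
shift units [1.23 0.   3.6 ]
turn units [-0.02  0.02  0.01] shift in target axes [ 1.23 -0.    3.6 ]
tip in box [-0.1586 -0.      0.2038]
[343 286  67  48 786] [376.9 308.7]
[349 323  27  15  95] [358.7 329.7]
port diff px 52 of 1470
312 [[49, 70, 105], [252, 235, 118], [246, 230, 119]] [[54, 77, 114], [253, 244, 129], [247, 238, 128]]
316 [[142, 143, 142], [43, 68, 104], [251, 237, 122]] [[155, 154, 152], [47, 73, 113], [251, 245, 132]]
320 [[140, 140, 139], [140, 139, 137], [40, 64, 103]] [[152, 152, 150], [152, 151, 149], [44, 71, 112]]
324 [[138, 139, 138], [140, 141, 139], [140, 141, 138]] [[150, 150, 149], [151, 152, 150], [152, 152, 149]]
328 [[138, 140, 138], [141, 141, 139], [140, 141, 138]] [[152, 153, 150], [153, 153, 152], [153, 152, 151]]
332 [[172, 133, 64], [141, 141, 140], [142, 141, 140]] [[51, 78, 120], [153, 154, 152], [154, 153, 151]]
336 [[118, 120, 119], [151, 118, 57], [140, 139, 137]] [[126, 128, 126], [42, 70, 109], [152, 152, 150]]
tub 0
mug 0
tin 0
window 13 [188.84615385 378.46153846]
```

```bash
python3 - <<'E'
from station import *
import cv2,numpy as np
c=camera("scene")["img"];a=cv2.imread("pics/scene0.png")[:,:,::-1]
def ch(p):
    r,g,b=map(int,p)
    return 'Y' if r-b>50 else 'B' if b-r>30 else '#' if max(p)<70 else '.' if r>165 else 'g'
for r in range(308,346): print(r,''.join(ch(p) for p in a[r,355:392]),''.join(ch(p) for p in c[r,355:392]))
E
```

```text
308 BBBBBBBBBBBYYYYYYYYYYYYYYYYYYYYY..... BBBBBBBBBBBYYYYYYYYYYYYYYYYYYYYg.....
309 BBBBBBBBBBBBgYYYYYYYYYYYYYYYYYYYYg... BBBBBBBBBBBBgYYYYYYYYYYYYYYYYYYYYg...
310 BBBBBBBBBBBBBBYYYYYYYYYYYYYYYYYYYYY.. BBBBBBBBBBBBBBYYYYYYYYYYYYYYYYYYYYYg.
311 BBBBBBBBBBBBBBBgYYYYYYYYYYYYYYYYYYYYg BBBBBBBBBBBBBBBgYYYYYYYYYYYYYYYYYYYYg
312 BBBBBBBBBBBBBBBBBYYYYYYYYYYYYYYYYYYYY BBBBBBBBBBBBBBBBBYYYYYYYYYYYYYYYYYYYY
313 BBBBBBBBBBBBBgBBBBYYYYYYYYYYYYYYYYYYY BBBBBBBBBBBBggBBBBYYYYYYYYYYYYYYYYYYY
314 BBBBBBBBBBBBgggBBBBgYYYYYYYYYYYYYYYYY BBBBBBBBBBBggggBBBBgYYYYYYYYYYYYYYYYY
315 BBBBBBBBBBBBgggggBBBBYYYYYYYYYYYYYYYY BBBBBBBBBBgYgggggBBBBYYYYYYYYYYYYYYYY
316 BBBBBBBBBBBBggggggBBBBgYYYYYYYYYYYYYY BBBBBBBBBBgYggggggBBBBgYYYYYYYYYYYYYY
317 BBBBBBBBBBBBgggggggBBBBBYYYYYYYYYYYYY BBBBBBBBBBgYgggggggBBBBBYYYYYYYYYYYYY
318 BBBBBBBBBBBg.ggggggggBBBBYYYYYYYYYYYY BBBBBBBBBggggggggggggBBBBYYYYYYYYYYYY
319 BBBBBBBBBBBgggggggggggBBBBgYYYYYYYYYY BBBBBBBBBgYgggggggggggBBBBgYYYYYYYYYY
320 BBBBBBBBBBBgggggggggggggBBBBYYYYYYYYY BBBBBBBBBgYgggggggggggggBBBBYYYYYYYYY
321 BBBBBBBBBBBggggggggggggggBBBBgYYYYYYY BBBBBBBBBgYggggggg
[... 1239 characters left out ...]
ggggBBBggggggBBBBBBBBB .......ggggggggggggYYYggggggBBBBBBBBB
338 .........gggggggggggBBBggggBBBBBBBBBB .........ggggggggggggBBggggBBBBBBBBBB
339 ..........ggggggggggggBBBgggBBBBBBBBB ..........ggggggggggggBBggggBBBBBBBBB
340 ...........ggggggggggggBBBYYBBBBBBBBB ...........ggggggggggggBBgYgBBBBBBBBB
341 ............ggggggggggggBgYgBBBBBBBBB ............ggggggggggggggYgBBBBBBBBB
342 ..............ggggggggggggYBBBBBBBBBB ..............ggggggggggggYBBBBBBBBBB
343 ................gggggggggYYBBBBBBBBBB ................gggggggggYYBBBBBBBBBB
344 .................ggggggggYYBBBBBBBBBB .................ggggggggYYBBBBBBBBBB
345 ...................ggggggYYBBBBBBBBBB ...................ggggggYYBBBBBBBBBB
```

```bash
python3 - <<'E'
from station import *
from h import *
T=camera("top");t=T["img"];b=cv2.imread("pics/top0.png")[:,:,::-1]
d=cv2.GaussianBlur(t.astype(np.float32)-b,(3,3),0)
yb=d[:,:,2]-d[:,:,0]
print("blue-red change, rows 158-206 step 2, cols 372-434 step 2")
for r in range(158,208,2): print(r,' '.join(f"{int(round(yb[r,q])):3d}" for q in range(372,434,2)))
for z in (.06,.03):
  for x,y in((.037,0),(.1,.0),(.05,.06),(.05,-.06)):
    p=np.array([.523,-.2525,0])+[x*.989-y*.1475,x*.1475+y*.989,z];print((x,y,z),np.round(proj(T,p),1))
E
```

```text
blue-red change, rows 158-206 step 2, cols 372-434 step 2
158   2   2   2   1   2   2   1   2   2   2   2   2   1   2   2   2   1   1   1   1   1   1   0   0   0   1   2   2   0   0   1
160   2   2   2   2   2   2   2   2   2   2   1   1   1   1   1   0   0   0   0   0   0   0   0   0   0   1   0   0   0  -1   1
162   2   1   2   1   1   1   0   0   0   0   0   0   0   0   0   0   0   0   0   0   0   0   0  -1   0   0   0   0   0   0   1
164   1   0   0   0   0   0   0   0   0   0   0   0   0   0   0   0   0   0   0   0   0   0   0  -1   1   1  -1   0   0   0   1
166   1   0   0   0   0   0   0   0   0   0   0   0   0   0   0   0   0   0   0   0   0  -1   0   0   1   1   0   0   0   0   1
168   2   1   0   0   0   0   0   0   0   0   0   0   0   0   0   0   0   0  -1  -1   0   0   0   0   0   1   0   0  -1  -1   1
170   1   1  -1   0   0   0   0   0   0   0   0   0   0   0   0   0   0   0   0   0   0   0   0  -1   0   1   0  -1  -1  -1   1
172   1   1   0   0   0   0   0   0   0   0   0   0   0   0   0   0   0   0   0   0   0   0   0   0   0   1   0   0   0   0   0
174   1   2   0   
[... 1715 characters left out ...]
 0   0  -1  -1  -1  -1  -1  -1   0   0   0   0   1   0  -1
202   0   0   0   1   0  -1   0   0   0   0  -1  -1  -1  -1  -1  -1   0   0   0   0   0   1   1   1   2   2   2   2   2   1   0
204   1   0   1   1   0  -1  -1  -1  -1   0   0   0   0   1   1   1   2   2   2   2   2   2   2   2   2   2   2   2   2   2  -1
206   1   1   0   1   0   1   2   1   1   2   2   2   3   2   1   2   2   2   2   2   2   2   2   2   2   2   2   2   2   2   0
(0.037, 0, 0.06) [386.7 198.6]
(0.1, 0.0, 0.06) [383.5 180.6]
(0.05, 0.06, 0.06) [368.7 197.4]
(0.05, -0.06, 0.06) [403.3 192.3]
(0.037, 0, 0.03) [384.6 199.7]
(0.1, 0.0, 0.03) [381.5 182.2]
(0.05, 0.06, 0.03) [367.  198.6]
(0.05, -0.06, 0.03) [400.9 193.6]
```

```bash
python3 -c "
from station import *
print(job_done())"
```

```text
the job is handed in; nothing more can be done
None
```

I pushed the tape measure through the flap into the returns box and handed the job in at about 21 s of the 61 s allowed. Afterwards the flap was back in its shut position in the scene image, yellow showed through the box's gaps in line with the tape lying on the floor, and the tub, mug and tin had not moved; I did not check the jar or see the tape inside directly, and no verdict came back.

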